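# Load a dish into the touch-pad colony counter and zero it

### The job

Without gripping or lifting anything, slide the larger, covered Petri dish over the colony counter's deck with the fingers until it drops flat into the round well. Then press gently on the middle of its lid until the sprung pad beneath goes down and let it come up, to see that the counter registers, and after that clear this test count by pressing the round zero key on the front panel and letting it go. Leave the small dish, the square keys and everything else alone.

Things in the scene. Friction and masses are not known exactly. Their poses are not given: they have to be found in the camera images.
- counter: colony counter, a low white instrument fixed to the table, 270 mm wide (y) by 215 deep (x). Origin on the table below the well's centre; x to its back, y to its left. Flat deck 45 mm above the table, from 60 mm before the well's centre to 75 behind, 135 to either side; before it a key panel slopes 14 deg down to the front: display at left, two square keys (16 mm), then the round one
- well (a point): centre of the mouth of the round well in the deck, at deck height. The well is 65 mm across with upright walls and a 2 mm chamfer; its floor, the sprung pad, lies 6 mm below the deck
- pad (a joint): the sprung pad that is the floor of the well: 0 up, 0.005 m fully down; it starts to yield at about 1.7 N and is fully down at about 6 N, and comes up again when let go
- petri_dish: the larger, covered Petri dish, pale jelly in it: 59 mm across the lid, 54 across the base, 15 high, 20-45 g; the lid's side spans 4 to 15 mm above the underside. Stands on the deck left or right of the well, 70 to 105 mm from its centre. Origin: centre of its underside. Seated, the underside is 6 mm below the deck, the lid's flat top 9 mm above it
- small_dish: the small clear open Petri dish, 39 mm across, 9 mm high, standing on the deck on the other side of the well; stays there. Origin at the centre of its underside
- zero_key_top (a point): middle of the top of the round zero key, 24 mm across, at the right-hand end of the sloping panel, standing 9 mm proud of it; nearest square key is 48 mm to its left (centre to centre)
- zero_key (a joint): the round zero key: 0 up, 0.004 m fully pressed, into the panel (nearly straight down); it starts to yield at about 1.7 N and is fully down at about 5 N, springs back
- key_a (a joint): the square key nearer the display; 0 up, 0.004 m pressed; not to be pressed
- key_b (a joint): the square key nearer the round one; 0 up, 0.004 m pressed; not to be pressed
- counting_pen: counting pen, black and white, 38x182x32 mm, lying on the table just right of the counter, along its side; bystander
- jar_black: sample jar with black lid, 62 mm across, 66 high, behind the counter; bystander
- jar_white: sample jar with white lid, 62 mm across, 66 high, behind the counter; bystander
- bottle: small clear bottle with a blue cap, 54 mm across, 99 high, on the right; bystander
- tube_blue: conical tube with a blue cap, 21x112x21 mm, lying on the right; bystander
- tube_orange: conical tube with an orange cap, 21x112x21 mm, lying on the right; bystander
- forceps: steel forceps, 15x112x7 mm, lying at the front left; bystander
- flask: square clear flask with a red cap, 42x42x89 mm, standing behind the counter; bystander
Mind the look-alikes: they are no part of the job. What is shaped like the petri_dish but green or red is not meant.

How it is judged:
On the way, in this order (a step that is already met when the one before it is completed fails the run):
1. the covered dish has dropped flat into the well and rests there, the pad not pressed (horizontal distance between petri_dish and well below 0.004 m and z of petri_dish in the frame of well below -0.0053 m and angle between petri_dish's own z axis and vertical below 0.02 rad and value of joint pad below 0.001 m and linear speed of petri_dish below 0.02 m/s), for 0.2 s.
2. the dish in the well is pressed down on the pad by at least half of its travel (horizontal distance between petri_dish and well below 0.004 m and z of petri_dish in the frame of well below -0.0053 m and angle between petri_dish's own z axis and vertical below 0.02 rad and value of joint pad above 0.0025 m), for 0.05 s.
3. with the pad up again, the round zero key is pressed by at least half of its travel (horizontal distance between petri_dish and well below 0.004 m and z of petri_dish in the frame of well below -0.0053 m and angle between petri_dish's own z axis and vertical below 0.02 rad and value of joint pad below 0.001 m and value of joint zero_key above 0.002 m), for 0.05 s.
At the end, for the whole second after the job is handed in: The covered dish lies at rest in the well: within 4 mm of its centre, underside at least 5.3 mm below the deck, level to 0.02 rad; the pad and the zero key are up again (under 1 mm), the small dish within 12 mm of where it stood (horizontal distance between petri_dish and well below 0.004 m and z of petri_dish in the frame of well below -0.0053 m and angle between petri_dish's own z axis and vertical below 0.02 rad and value of joint each of pad, zero_key below 0.001 m and linear speed of petri_dish below 0.01 m/s and distance of small_dish from where it was at the start of the episode below 0.012 m); the robot touches nothing.
It fails at once if the covered dish is lifted off the deck by more than 5 mm, tipped by more than 0.35 rad or pushed off the deck (z of petri_dish in the frame of well above 0.005 m or angle between petri_dish's own z axis and vertical above 0.35 rad or z of petri_dish in the frame of well below -0.02 m).
It fails at once if the covered dish is pushed or pressed with more than 30 N (contact force between the fingers and petri_dish above 30 N).
It fails at once if the small dish is moved by more than 12 mm (distance of small_dish from where it was at the start of the episode above 0.012 m).
It fails at once if a square key is pressed by half of its travel (value of joint any of key_a, key_b above 0.002 m).
It fails at once if a bystander is moved by more than 20 mm (distance of any of counting_pen, jar_black, jar_white, bottle, tube_blue, tube_orange, forceps, flask from where it was at the start of the episode above 0.02 m).
It also fails if it takes over 58 s, if anything falls off the work surface, if the arm or the gripper's body presses on something with over 40 N, if the wrist force passes 120 N, or if a joint passes its speed limit or range.

### The arm

A 7-joint arm with a two-finger parallel gripper is mounted at the origin on the work surface; the furniture and walls round the work are solid. World frame = base frame: x ahead of the robot, y to its left, z up, the work surface at z = 0. Lengths are in m, angles in rad, forces in N, time in s.
With the tool pointing down it reaches from about 0.425 to 0.975 m from the base axis. Payload 16.7 kg.
Tool frame: the origin (TCP) lies at the very end of the fingers, on their centre line; the grasp point (between the pads) lies 19 mm behind it; z points along the fingers, y is the line along which they close (so a half turn about z gives the same grasp; the last joint's range is limited). The gripper opens to 85 mm and grips with 20 to 120 N. Pads are 22 mm wide; open, the fingers measure 114 mm over their backs; the gripper's body (76 mm by 85 mm) begins 54 mm behind the grasp point. The pads swing forward as they close: fully open they stand 13 mm farther back than shut.
Start: joints at [0.994, 0.426, 0.074, 1.606, -0.034, 1.111, -0.067], TCP at [0.28, -0.614, 0.231] pointing down, gripper open.
Joint ranges: [-2.85, 2.85], [-0.5, 2.14], [-1.23, 1.37], [0.21, 2.46], [-1.02, 4.16], [0.16, 2.05], [-2.73, 2.73]. Speed limits (rad/s): [1.89, 1.89, 2.39, 2.39, 3.01, 3.01, 3.01].

### API

Orientations are given as a unit quaternion [x, y, z, w].
In Python, from bench import bot gives the robot as it stands.
- The arm moves only by the tool step_arm, never from a script. Its argument "commands" is one flat list of numbers, 7 for each row, row after row: the gripper's target within -1 to 1 (fully open at 1, half-way at 0, shut at -1), then the shift along the tool's x, y, z in units of 25 mm (1.0 is 25 mm), then the turn, a rotation vector about the tool's x, y, z in units of 5 degrees (1.0 is 5 degrees). In form: [jaw, x, y, z, ax, ay, az, jaw, x, y, z, ax, ay, az, ...]. A call has 1 to 8 rows; each row shifts and turns the commanded pose from where the row before left it, along the tool's axes as they then stand; what a row does not reach is not made up. A row lasts 1/12 s, in which the tool goes at most 41.7 mm and 7.16 degrees, less where a joint would pass 70% of its speed; a pose out of reach is approached as far as the arm can. A call is refused whole if a number of a shift passes 1 or a number of a turn 1, either way. A call with a gripper value outside its range is refused whole. The fingers move at their own pace and stop on an object; "force" is the grip in N (left out, the last holds). Time passes only in rows, so rows that do not move let the fingers close. It gives the time, the measured TCP pose, the force, the opening and the grip force at its end, in the units of the state.
- bot.read_state(): the state, without advancing time (a new reading comes with each control period).
- bot.snapshot(name): name is "scene" or "side" or "wrist"; returns a dict with "color" (384x512x3 uint8, red, green, blue), "depth" (384x512 float32, m along the optical axis (not along the pixel's ray), 0 where there is no reading), "intrinsics" (3x3 intrinsics, pixels), "T" (4x4, takes a point from camera to world coordinates). Camera axes: x right, y down, z forward; pixel columns grow to the right and rows downward; lengths in m; the calibration is good to about 2 mm. A picture is of the moment at which its call begins.
- bot.sign_off(): hands the job in; it is judged then, once.
Trained networks look in the newest picture that a camera, given by its name, has taken for a name from the list of things; names that differ only in an ending like _2 or _b are one class to them, and where a whole thing is asked for, a point or a joint stands for the part that bears it (a point fixed in the world has none). Each returns a list of dicts, best first, with "score" (0 to 1); they miss things now and then, are a little off and sometimes report something else, mostly with a low value. They report only what shows in the picture. A call takes as long as a camera call. They do not tell look-alikes from the thing itself.
- bot.cut_out(name, camera): "mask" (384x512 bool, what is visible of it) and "bbox" ([left, top, right, bottom] in pixels, round what is visible of it).
The state is a dict: "clock": time; "qpos": joint angles; "dq": joint speeds; "tau": joint torques, N m; "tcp_pos": TCP position; "tool_rot": TCP orientation; "contact_force": force on the tool from outside, world axes, zero at the start; "moment": the same for the moment, N m; "width": finger opening in m; "gripper_force": force on a finger pad.
Only numpy, scipy, OpenCV 4.12 (cv2) and the standard library are available. Lean on these libraries where they do the work, as an engineer would, in place of code of your own. Each camera call takes 0.05 s, during which the arm holds its last target. There are 200 camera calls.

## Working session

There is one attempt and no reset: what is moved stays moved. The work goes in short steps, Python scripts to look and compute and a tool call to move; the robot and the scene stay as the last step left them, time stands still between calls to the robot, and variables do not carry over. Pictures are saved under pics/ and viewed, at most 10 in all, crops included, and the job is handed in when it is done.

Besides the shell and the picture viewer there is one more tool, called as name(argument=value, ...) on one line, values as JSON. step_arm: Moves the arm, as the interface text tells. Its arguments: {"type":"object","properties":{"commands":{"type":"array"},"force":{"type":"number"}},"required":["commands"]}

```bash
mkdir -p pics; cat > h.py <<'E'
import numpy as np, cv2
from bench import bot
def world(s, m):
    v,u=np.nonzero(m & (s["depth"]>0)); d=s["depth"][v,u]; K=np.array(s["intrinsics"])
    P=np.c_[(u-K[0,2])/K[0,0]*d,(v-K[1,2])/K[1,1]*d,d,np.ones_like(d)]
    return (P@np.array(s["T"]).T)[:,:3], u, v
def save(s,name,crop=None,scale=1.5):
    c=s["color"]
    if crop: l,t,r,b=crop; c=c[t:b,l:r]
    cv2.imwrite("pics/"+name,cv2.cvtColor(cv2.resize(c,None,fx=scale,fy=scale,interpolation=cv2.INTER_CUBIC),cv2.COLOR_RGB2BGR))
E
python3 - <<'E'
from h import *
for c in ("scene","side"):
    s=bot.snapshot(c); save(s,c+"0.png"); print(c,np.array(s["T"]).round(2).tolist())
    for n in ("petri_dish","small_dish","counter","zero_key","key_a","pad"):
        for r in bot.cut_out(n,c)[:3]:
            P,u,v=world(s,r["mask"]); 
            print(n,round(r["score"],2),np.array(r["bbox"]).round().tolist(),len(P),np.median(P,0).round(3) if len(P) else "",P.max(0).round(3) if len(P) else "", P.min(0).round(3) if len(P) else "")
st=bot.read_state(); print(st["tcp_pos"],st["tool_rot"],st["contact_force"],st["clock"],st["width"])
E
```

```text
scene [[-0.58, -0.42, 0.69, -0.26], [-0.81, 0.28, -0.51, 0.55], [0.02, -0.86, -0.51, 0.7], [0.0, 0.0, 0.0, 1.0]]
petri_dish 0.81 [174.0, 217.0, 196.0, 237.0] 299 [0.604 0.159 0.014] [0.643 0.185 0.018] [ 0.579  0.116 -0.003]
petri_dish 0.67 [218.0, 186.0, 241.0, 200.0] 243 [0.63  0.005 0.059] [0.754 0.031 0.062] [ 0.607 -0.043  0.   ]
petri_dish 0.64 [190.0, 236.0, 211.0, 252.0] 331 [0.515 0.16  0.014] [0.555 0.188 0.018] [ 0.49   0.12  -0.002]
small_dish 0.51 [280.0, 190.0, 291.0, 197.0] 95 [ 0.55  -0.158  0.048] [ 0.569 -0.135  0.056] [ 0.528 -0.177  0.043]
counter 0.89 [207.0, 176.0, 318.0, 242.0] 4366 [ 0.525 -0.051  0.04 ] [0.762 0.097 0.058] [ 0.424 -0.254 -0.002]
counter 0.71 [246.0, 189.0, 267.0, 200.0] 160 [ 0.593 -0.073  0.038] [ 0.623 -0.037  0.046] [ 0.564 -0.103  0.035]
zero_key 0.62 [295.0, 205.0, 306.0, 211.0] 52 [ 0.463 -0.14   0.042] [ 0.476 -0.13   0.047] [ 0.454 -0.152  0.033]
key_a 0.51 [328.0, 157.0, 340.0, 171.0] 98 [ 0.654 -0.454  0.014] [ 0.707 -0.425  0.022] [ 0.599 -0.507 -0.001]
pad 0.63 [246.0, 188.0, 267.0, 200.0] 145 [ 0.593 -0.072  0.038] [ 0.623 -0.045
[... 181 characters left out ...]
 261.0] 185 [ 0.585 -0.459  0.012] [ 0.626 -0.421  0.019] [ 0.541 -0.491 -0.004]
petri_dish 0.47 [203.0, 184.0, 216.0, 193.0] 88 [0.515 0.146 0.012] [0.548 0.184 0.018] [ 0.491  0.123 -0.001]
counter 0.62 [208.0, 187.0, 278.0, 229.0] 574 [ 0.538 -0.142  0.037] [0.694 0.158 0.364] [ 0.24  -0.676 -0.006]
counter 0.49 [234.0, 224.0, 279.0, 232.0] 166 [ 0.474 -0.248  0.02 ] [ 0.595 -0.227  0.031] [ 0.44  -0.277 -0.001]
zero_key 0.18 [230.0, 244.0, 251.0, 285.0] 636 [ 0.349 -0.464  0.066] [ 0.426 -0.285  0.1  ] [ 0.331 -0.476 -0.004]
[ 0.28000039 -0.6141552   0.23131935] [ 9.77215689e-01  2.12248668e-01  3.95969608e-06 -1.38820746e-05] [ 0.46615454 -0.73013664  0.38447085] 0.7 0.08514004997291344
```

View pics/scene0.png

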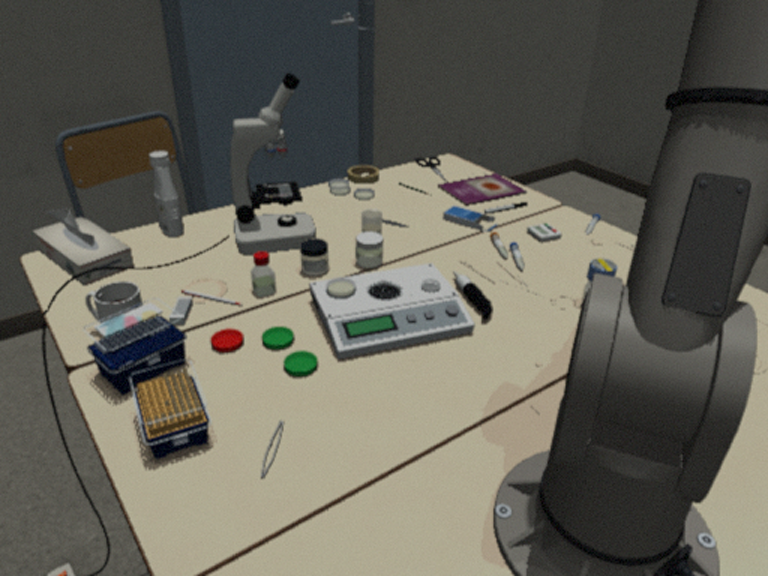

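View pics/side0.png

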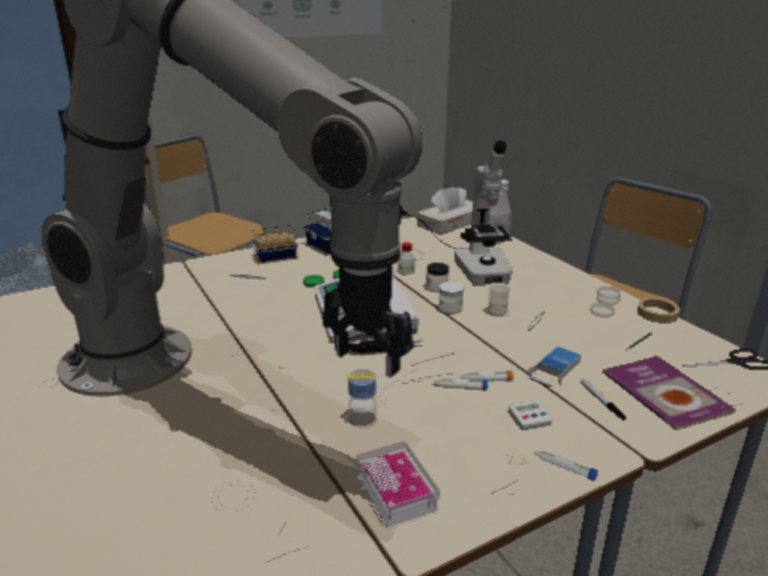

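The covered dish (pale) is at about (340,287) in the scene view, with the well at (383,291), the small dish at (430,286) and the zero key at (450,312). The green and red lids are on the left. In the side view the arm blocks most of the counter. I'll move over the counter next.

step_arm(commands=[0,0.9,-0.65,0,0,0,0,0,0.9,-0.65,0,0,0,0,0,0.9,-0.65,0,0,0,0,0,0.9,-0.65,0,0,0,0,0,0.9,-0.65,0,0,0,0,0,0.9,-0.65,0,0,0,0,0,0.9,-0.65,0,0,0,0,0,0.9,-0.65,0,0,0,0])

```text
clock: 1.37
tcp_pos: [0.3903, -0.42, 0.2315]
tool_rot: [0.977, 0.212, 0.0, 0.0]
contact_force: [0.8, -0.1, -0.0]
width: 0.0428
gripper_force: 0.0
```

step_arm(commands=[0,0.9,-0.65,0,0,0,0,0,0.9,-0.65,0,0,0,0,0,0.9,-0.65,0,0,0,0,0,0.9,-0.65,0,0,0,0,0,0.9,-0.65,0,0,0,0,0,0.9,-0.65,0,0,0,0,0,0.9,-0.65,0,0,0,0,0,0.9,-0.65,0,0,0,0])

```text
clock: 2.03
tcp_pos: [0.5003, -0.227, 0.2316]
tool_rot: [0.977, 0.212, 0.0, 0.0]
contact_force: [0.3, 0.4, 1.1]
width: 0.0429
gripper_force: 0.0
```

step_arm(commands=[0,0.9,-0.65,0,0,0,0,0,0.9,-0.65,0,0,0,0,0,0.9,-0.65,0,0,0,0,0,0.9,-0.65,0,0,0,0,0,0.9,-0.65,0,0,0,0,0,0.9,-0.65,0,0,0,0,0,0,0,0,0,0,0,0,0,0,0,0,0,0])

```text
clock: 2.7
tcp_pos: [0.5826, -0.0819, 0.2312]
tool_rot: [0.977, 0.214, 0.0, -0.0]
contact_force: [-0.7, 0.3, 0.6]
width: 0.0424
gripper_force: 0.0
```

step_arm(commands=[0,0,0,0,0,0,-1,0,0,0,0,0,0,-1,0,0,0,0,0,0,-1,0,0,0,0,0,0,-1,0,0,0,0,0,0,-1,0,0,0,0,0,0,-1,0,0,0,0,0,0,-1,0,0,0,0,0,0,-1])

```text
clock: 3.37
tcp_pos: [0.5816, -0.085, 0.2314]
tool_rot: [0.845, 0.535, -0.0, 0.0]
contact_force: [0.1, -0.6, 0.1]
width: 0.0427
gripper_force: 0.0
```

```bash
cat > look.py <<'E'
from h import *
import sys
s=bot.snapshot("wrist"); save(s,sys.argv[1]); print(np.array(s["T"]).round(3).tolist())
np.savez("last.npz",**{k:np.array(s[k]) for k in ("color","depth","intrinsics","T")})
for n in ("petri_dish","small_dish","counter","zero_key","key_a","pad"):
    for r in bot.cut_out(n,"wrist")[:3]:
        P,u,v=world(s,r["mask"]);
        if len(P): print(n,round(r["score"],2),np.array(r["bbox"]).round().tolist(),len(P),np.median(P,0).round(4),P.max(0).round(3), P.min(0).round(3))
st=bot.read_state(); print(st["tcp_pos"],st["tool_rot"],st["contact_force"],st["clock"],st["width"],st["qpos"])
E
python3 look.py w1.png
```

```text
[[0.904, -0.41, -0.121, 0.613], [-0.428, -0.866, -0.26, -0.019], [0.002, 0.286, -0.958, 0.375], [0.0, 0.0, 0.0, 1.0]]
petri_dish 0.95 [245.0, 49.0, 298.0, 109.0] 2587 [ 0.6411 -0.0011  0.0611] [0.672 0.03  0.063] [ 0.611 -0.031  0.046]
petri_dish 0.7 [91.0, 0.0, 145.0, 27.0] 1169 [0.5187 0.1397 0.0156] [0.549 0.164 0.018] [0.489 0.126 0.   ]
small_dish 0.8 [241.0, 216.0, 272.0, 247.0] 670 [ 0.5504 -0.1589  0.0477] [ 0.57  -0.138  0.056] [ 0.533 -0.176  0.045]
counter 0.89 [127.0, 22.0, 329.0, 265.0] 32264 [ 0.5706 -0.0462  0.0453] [0.708 0.091 0.061] [ 0.429 -0.223  0.001]
counter 0.29 [239.0, 217.0, 272.0, 247.0] 720 [ 0.5503 -0.1592  0.0478] [ 0.57  -0.138  0.056] [ 0.529 -0.176  0.045]
key_a 0.67 [176.0, 174.0, 190.0, 188.0] 176 [ 0.4937 -0.063   0.0425] [ 0.501 -0.054  0.046] [ 0.481 -0.073  0.032]
key_a 0.42 [186.0, 202.0, 195.0, 214.0] 141 [ 0.4836 -0.0972  0.0426] [ 0.491 -0.089  0.045] [ 0.474 -0.107  0.038]
pad 0.72 [235.0, 132.0, 286.0, 181.0] 2088 [ 0.5933 -0.0731  0.04  ] [ 0.625 -0.043  0.044] [ 0.56  -0.106  0.031]
[ 0.58199964 -0.08385216  0.23135141] [ 8.46342889e-01  5.32638444e-01 -3.41652043e-05  3.74852301e-05] [ 0.02037899 -0.28020784 -0.21381675] 3.7167 0.04270159956821284 [ 0.30828646  0.30548833 -0.33616898  1.78817989  0.11365638  1.06682138
 -0.5158283 ]
```

View pics/w1.png

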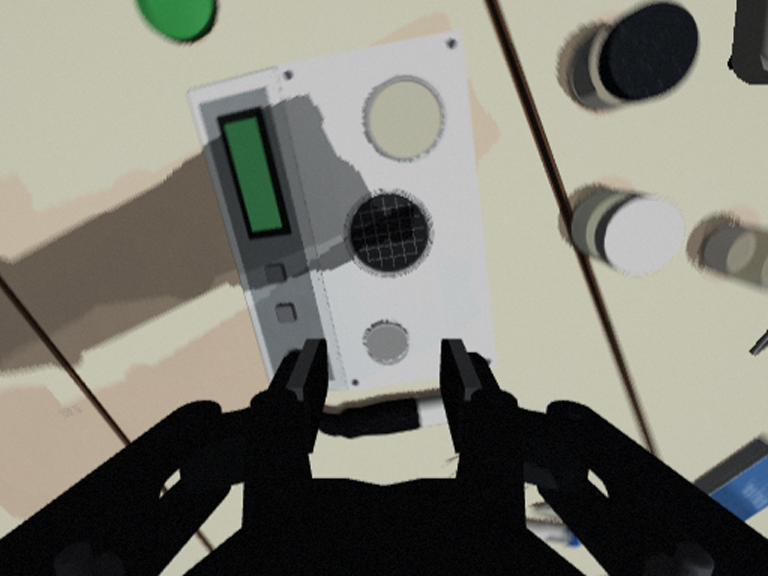

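```bash
python3 - <<'E'
from h import *
s=dict(np.load("last.npz")); P,u,v=world(s,np.ones((384,512),bool)); Z=P[:,2]
def circ(xy):
    (c,r)=cv2.minEnclosingCircle(xy.astype(np.float32)); return np.round(c,4),round(r,4)
def fit(xy):
    A=np.c_[2*xy,np.ones(len(xy))]; q=np.linalg.lstsq(A,(xy**2).sum(1),rcond=None)[0]; return q[:2].round(4),np.sqrt(q[2]+q[:2]@q[:2]).round(4)
# dish lid top
D=P[(np.hypot(P[:,0]-.641,P[:,1]+.001)<.045)&(Z>.0575)]; print("dish",D.mean(0),circ(D[:,:2]),len(D))
W=P[(np.hypot(P[:,0]-.593,P[:,1]+.073)<.045)]; W1=W[W[:,2]<.0415]; print("well floor",W1.mean(0),np.median(W1[:,2]),circ(W1[:,:2]))
dk=P[(Z>.0435)&(Z<.0465)&(np.hypot(P[:,0]-.6,P[:,1]+.08)<.17)]
rect=cv2.minAreaRect(dk[:,:2].astype(np.float32)); print("deck",np.median(dk[:,2]),rect)
# well rim on the image: ellipse -> ray/deck
S=P[(np.hypot(P[:,0]-.551,P[:,1]+.158)<.03)&(Z>.048)]; print("small",circ(S[:,:2]),len(S))
K=P[(np.hypot(P[:,0]-.466,P[:,1]+.143)<.03)]; 
print("key z",np.percentile(K[:,2],[50,90,98])); K=K[np.abs(K[:,0]-.466)<.03]
E
```

```text
dish [ 0.64101781 -0.00146602  0.0610239 ] (array([ 0.6409, -0.0019]), 0.0298) 2592
well floor [ 0.59287611 -0.07335973  0.0396493 ] 0.03992735118166546 (array([ 0.5926, -0.074 ]), 0.0326)
deck 0.04568548007132117 ((0.6273225545883179, -0.08396418392658234), (0.27113407850265503, 0.2827620506286621), 73.71692657470703)
small (array([ 0.5509, -0.1536]), 0.0236) 330
key z [0.03318121 0.03844216 0.04126112]
```

The wrist view shows the covered dish at (403,118), the well at (390,232) and the small dish at (386,342). The square keys are at (276,272) and (286,312), and the zero key is hidden behind the left finger. I need the flask and jar positions before descending.

```bash
python3 - <<'E'
from h import *
for c in ("scene","wrist"):
    s=bot.snapshot(c)
    for n in ("flask","jar_black","jar_white","zero_key"):
        for r in bot.cut_out(n,c)[:2]:
            P,u,v=world(s,r["mask"]); P=P[P[:,2]>.02]
            if len(P): print(c,n,round(r["score"],2),np.array(r["bbox"]).round().tolist(),np.median(P,0).round(3),P.max(0).round(3),P.min(0).round(3))
E
```

```text
scene flask 0.68 [167.0, 168.0, 187.0, 199.0] [0.773 0.105 0.052] [0.807 0.121 0.091] [0.76 0.08 0.02]
scene jar_black 0.93 [203.0, 160.0, 224.0, 182.0] [ 0.786 -0.025  0.053] [ 0.893 -0.002  0.068] [ 0.771 -0.076  0.02 ]
scene jar_white 0.71 [234.0, 153.0, 255.0, 180.0] [ 0.747 -0.144  0.053] [ 0.795 -0.121  0.069] [ 0.731 -0.182  0.02 ]
wrist flask 0.16 [244.0, 55.0, 300.0, 112.0] [ 0.641 -0.001  0.061] [0.673 0.03  0.064] [ 0.611 -0.033  0.045]
wrist jar_black 0.57 [379.0, 5.0, 470.0, 79.0] [ 0.797 -0.035  0.067] [ 0.836 -0.006  0.07 ] [ 0.775 -0.066  0.02 ]
wrist jar_black 0.41 [245.0, 52.0, 300.0, 108.0] [ 0.641 -0.001  0.061] [0.669 0.027 0.064] [ 0.611 -0.031  0.044]
wrist jar_white 0.9 [378.0, 126.0, 455.0, 184.0] [ 0.761 -0.149  0.067] [ 0.796 -0.125  0.07 ] [ 0.736 -0.186  0.02 ]
wrist jar_white 0.21 [213.0, 264.0, 298.0, 292.0] [ 0.512 -0.239  0.029] [ 0.598 -0.103  0.256] [ 0.446 -0.27   0.02 ]
```

step_arm(commands=[0,0,0,0,0,0,0.83,0,0,0,0,0,0,0.83,0,1,0.1,0,0,0,0,0,1,0,0,0,0,0,0,1,0,0,0,0,0,0,1,0,0,0,0,0,0,1,0,0,0,0,0,0,1,0,0,0,0,0])

```text
clock: 4.88
tcp_pos: [0.6682, 0.0408, 0.2313]
tool_rot: [0.882, 0.471, -0.0, -0.0]
contact_force: [0.6, -0.4, 0.3]
width: 0.0427
gripper_force: 0.0
```

step_arm(commands=[0,0.3,0,1,0,0,0,0,0,0,1,0,0,0,0,0,0,1,0,0,0,0,0,0,1,0,0,0,0,0,0,1,0,0,0,0,0,0,1,0,0,0,0,0,0,0,0,0,0,0,0,0,0,0,0,0])

```text
clock: 5.55
tcp_pos: [0.6711, 0.046, 0.0806]
tool_rot: [0.882, 0.471, -0.001, -0.001]
contact_force: [1.6, -0.3, 0.5]
width: 0.0425
gripper_force: 0.0
```

```bash
cat > where.py <<'E'
from h import *
from scipy.spatial.transform import Rotation as R
s=bot.snapshot("wrist"); P,u,v=world(s,np.ones((384,512),bool)); Z=P[:,2]
W=np.array([.5929,-.0733])
import sys
g=np.array([float(a) for a in sys.argv[1:3]]); zlo=float(sys.argv[3]) if len(sys.argv)>3 else .0575
D=P[(np.hypot(*(P[:,:2]-g).T)<.036)&(Z>zlo)&(Z<.066)]; c,r=cv2.minEnclosingCircle(D[:,:2].astype(np.float32)); print("dish",c,r,D.mean(0),len(D))
st=bot.read_state(); M=R.from_quat(st["tool_rot"]).as_matrix(); t=np.array(st["tcp_pos"])
q=lambda p,z:((M.T@(np.r_[p,z]-t))*1e3).round(1)
print("dish tool mm",q(c,.046),"well tool mm",q(W,.046)); print(t,M[:,0],M[2,2],st["contact_force"],st["clock"],st["width"])
E
python3 where.py .641 -.0017
```

```text
dish (0.6405782699584961, -0.0011980081908404827) 0.030132506042718887 [0.64341108 0.00236615 0.06076756] 4340
dish tool mm [-57.    0.1  36.1] well tool mm [-143.4    0.6   36.1]
[0.67214422 0.04621016 0.08214944] [5.56108849e-01 8.31109405e-01 3.24037252e-04] -0.9999999474453357 [-0.4567434  -0.18124634  0.89715052] 5.6 0.04312528034445975
```

step_arm(commands=[0,0,0,0.6,0,0,0,0,0,0,0.55,0,0,0,0,0,0,0,0,0,0,0,-0.6,0,0,0,0,0,0,-0.2,0,0,0,0,0,0,-0.2,0,0,0,0,0,0,-0.2,0,0,0,0,0,0,-0.2,0,0,0,0,0])

```text
clock: 6.27
tcp_pos: [0.6524, 0.0165, 0.0531]
tool_rot: [0.882, 0.471, 0.0, 0.0]
contact_force: [-1.0, 0.1, 0.4]
width: 0.0425
gripper_force: 0.1
```

```bash
python3 where.py .637 -.007
```

```text
dish (0.6395829916000366, -0.004597027786076069) 0.033670876175165176 [ 0.63884703 -0.00536893  0.06081837] 6130
dish tool mm [-23.5   1.    6.9] well tool mm [-106.5    0.5    7. ]
[0.65183166 0.01543479 0.05293495] [ 5.56958716e-01  8.30540124e-01 -3.01493783e-04] -0.9999998713893414 [ 0.06377316 -0.2807638  -0.17725362] 6.3167 0.04233375197314961
```

```bash
python3 - <<'E'
from h import *
save(bot.snapshot("wrist"),"w2.png")
E
```

```text
(no output)
```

View pics/w2.png

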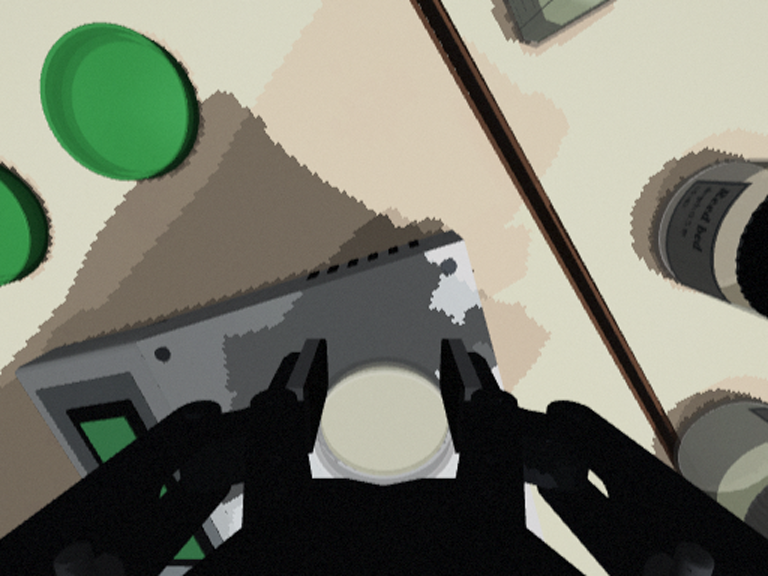

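The dish sits nested between the fingers, with its lid centre at about (385,418) and well centred laterally. I'll measure its offset by colour, then push.

```bash
cat > where.py <<'E'
from h import *
from scipy.spatial.transform import Rotation as R
s=bot.snapshot("wrist"); P,u,v=world(s,np.ones((384,512),bool)); Z=P[:,2]; c=s["color"][v,u].astype(int)
W=np.array([.5929,-.0733])
st=bot.read_state(); M=R.from_quat(st["tool_rot"]).as_matrix(); t=np.array(st["tcp_pos"])
q=lambda p,z:((M.T@(np.r_[p,z]-t))*1e3).round(1)
ok=(np.hypot(*(P[:,:2]-t[:2]).T)<.08)&(Z>.051)&(Z<.066)&(c.sum(1)>240)
m=np.zeros((384,512),np.uint8); m[v[ok],u[ok]]=1; n,l,stt,_=cv2.connectedComponentsWithStats(m); k=1+stt[1:,4].argmax()
D,_,_=world(s,l==k); top=np.median(D[:,2]); D=D[abs(D[:,2]-top)<.0025]
cc,r=cv2.minEnclosingCircle(D[:,:2].astype(np.float32)); print("dish",cc,r,len(D),"top z",top.round(4),"mean",D.mean(0))
A=np.linalg.lstsq(np.c_[D[:,:2]-D[:,:2].mean(0),np.ones(len(D))],D[:,2],rcond=None)[0]; print("tilt",A[:2].round(3))
print("dish tool mm",q(np.array(cc),.046),"mean",q(D[:,:2].mean(0),.046),"well tool mm",q(W,.046)); print(t,st["contact_force"],st["clock"],st["width"])
E
python3 where.py
```

```text
dish (0.6358439922332764, -0.010236331261694431) 0.03010469488799572 5913 top z 0.0608 mean [ 0.63821569 -0.00653315  0.06082496]
tilt [-0.001 -0.003]
dish tool mm [-31.4   1.1   6.9] mean [-27.    1.1   6.9] well tool mm [-107.7    0.6    6.9]
[0.65236579 0.01647785 0.05288385] [-0.05563327  0.27828805 -0.33508223] 6.4167 0.04239602190641841
```

step_arm(commands=[0,-0.3,0,0,0,0,0,0,-0.3,0,0,0,0,0,0,-0.3,0,0,0,0,0,0,-0.3,0,0,0,0,0,0,-0.3,0,0,0,0,0,0,-0.3,0,0,0,0,0,0,-0.3,0,0,0,0,0,0,-0.1,0,0,0,0,0])

```text
clock: 7.08
tcp_pos: [0.6209, -0.0304, 0.0525]
tool_rot: [0.882, 0.471, -0.0, 0.0]
contact_force: [0.6, 0.5, -0.0]
width: 0.0429
gripper_force: 0.2
```

```bash
python3 where.py
```

```text
dish (0.6054463386535645, -0.05575720965862274) 0.029758721590042114 5889 top z 0.0608 mean [ 0.6074316  -0.05234639  0.06082355]
tilt [0.008 0.01 ]
dish tool mm [-29.9   1.2   6.6] mean [-25.9   1.    6.6] well tool mm [-51.4   0.6   6.6]
[ 0.62106457 -0.03027252  0.05258045] [ 0.85683389  0.15795561 -0.0586683 ] 7.1333 0.04258611798486342
```

step_arm(commands=[0,-0.12,0,0,0,0,0,0,-0.12,0,0,0,0,0,0,-0.12,0,0,0,0,0,0,-0.12,0,0,0,0,0,0,-0.12,0,0,0,0,0,0,-0.12,0,0,0,0,0,0,-0.06,0,0,0,0,0,0,0,0,0,0,0,0])

```text
clock: 7.8
tcp_pos: [0.6107, -0.0455, 0.0526]
tool_rot: [0.882, 0.471, -0.0, 0.0]
contact_force: [0.3, 0.0, 0.7]
width: 0.0425
gripper_force: 0.0
```

```bash
python3 where.py
```

```text
dish (0.595695436000824, -0.06959952414035797) 0.030047548934817314 6107 top z 0.0559 mean [ 0.59661052 -0.06812099  0.05591488]
tilt [0.027 0.024]
dish tool mm [-28.7   1.    6.6] mean [-27.    1.    6.6] well tool mm [-33.3   0.8   6.6]
[ 0.61082102 -0.0451706   0.05257474] [-0.13708922 -0.22289115  0.73603377] 7.85 0.04273946836426921
```

step_arm(commands=[0,-0.08,0,0,0,0,0,0,-0.08,0,0,0,0,0,0,0,0,0,0,0,0])

```text
clock: 8.1
tcp_pos: [0.6084, -0.0487, 0.0525]
tool_rot: [0.882, 0.471, -0.0, -0.0]
contact_force: [0.1, 0.5, -0.3]
width: 0.0429
gripper_force: 0.0
```

```bash
python3 where.py
```

```text
dish (0.5943268537521362, -0.07124586403369904) 0.030214184895157814 6190 top z 0.0549 mean [ 0.59517562 -0.07009703  0.05485098]
tilt [ 0.    -0.002]
dish tool mm [-26.7   0.8   6.6] mean [-25.3   0.9   6.6] well tool mm [-29.2   0.8   6.6]
[ 0.60853423 -0.04857771  0.05256273] [ 0.97152203 -0.58961585 -1.07036365] 8.15 0.04250077793978993
```

step_arm(commands=[0,0.4,0,0,0,0,0,0,0.8,0,0,0,0,0,-1,0,0,-1,0,0,0,-1,0,0,-1,0,0,0,-1,0,0,-1,0,0,0,-1,0,0,-1,0,0,0,-1,0,0,-1,0,0,0,-1,0,0,-1,0,0,0])

```text
clock: 8.82
tcp_pos: [0.6256, -0.0224, 0.204]
tool_rot: [0.882, 0.471, 0.0, -0.0]
contact_force: [-0.3, -0.2, -0.2]
width: 0.0001
gripper_force: 0.0
```

```bash
python3 look.py w3.png; python3 where.py
```

```text
[[0.832, -0.533, -0.157, 0.667], [-0.555, -0.797, -0.238, 0.038], [0.002, 0.285, -0.958, 0.348], [0.0, 0.0, 0.0, 1.0]]
petri_dish 0.88 [130.0, 11.0, 183.0, 72.0] 2688 [0.6154 0.153  0.0159] [0.644 0.188 0.018] [0.584 0.124 0.001]
petri_dish 0.75 [67.0, 64.0, 123.0, 117.0] 2368 [0.5257 0.155  0.0157] [0.553 0.19  0.018] [0.495 0.126 0.   ]
petri_dish 0.56 [232.0, 198.0, 280.0, 231.0] 1202 [ 0.6037 -0.0606  0.0549] [ 0.638 -0.01   0.212] [ 0.568 -0.093  0.046]
small_dish 0.5 [248.0, 298.0, 259.0, 308.0] 44 [ 0.5335 -0.1639  0.0512] [ 0.536 -0.156  0.056] [ 0.528 -0.172  0.046]
counter 0.82 [110.0, 90.0, 332.0, 325.0] 23715 [ 0.594  -0.0074  0.0455] [0.701 0.096 0.254] [ 0.446 -0.226  0.   ]
key_a 0.72 [177.0, 247.0, 193.0, 264.0] 164 [ 0.4944 -0.0619  0.0422] [ 0.502 -0.054  0.045] [ 0.484 -0.071  0.035]
[ 0.62494697 -0.02309746  0.20151778] [ 8.82012828e-01  4.71224737e-01 -6.57231022e-04 -4.31802376e-04] [ 0.1551446  -0.70202598 -0.51671703] 9.1667 -3.347398739664264e-05 [ 0.20281676  0.39587192 -0.34650826  1.7321386   0.15192686  1.04152928
 -0.78556132]
dish (0.5949445962905884, -0.07129943370819092) 0.029645485803484917 1208 top z 0.0549 mean [ 0.60040785 -0.06319718  0.05487776]
tilt [ 0.    -0.006]
dish tool mm [-56.5   2.  155.6] mean [-46.8   2.1 155.6] well tool mm [-59.3   1.5 155.6]
[ 0.62493401 -0.02319308  0.20152714] [-0.76066594  0.60425669  0.3131932 ] 9.2167 -3.596506371459264e-05
```

View pics/w3.png

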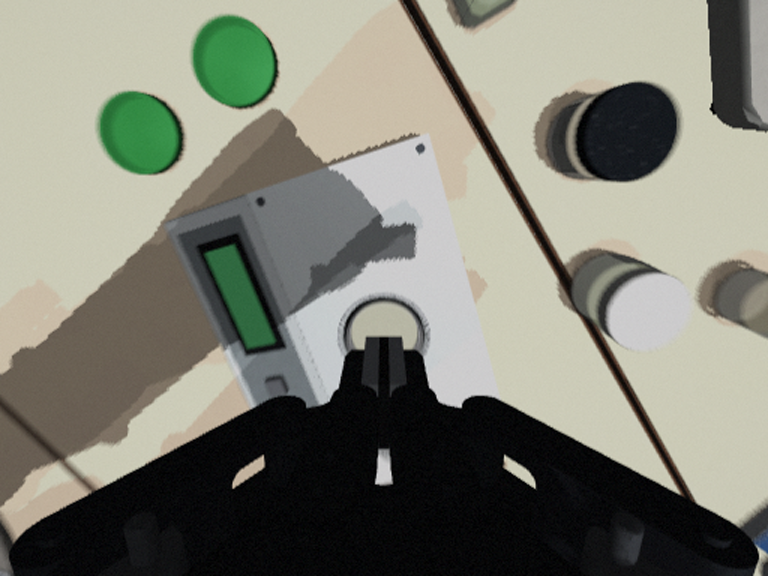

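The dish lies flat and level in the well, around (386,333), with only one square key visible at (276,384). Next I'll move above the lid centre and descend.

step_arm(commands=[-1,-0.75,0.08,0,0,0,0,-1,-0.75,0,0,0,0,0,-1,-0.76,0,0,0,0,0,-1,0,0,1,0,0,0,-1,0,0,1,0,0,0,-1,0,0,1,0,0,0,-1,0,0,1,0,0,0,-1,0,0,1,0,0,0])

```text
clock: 9.88
tcp_pos: [0.5951, -0.0714, 0.0758]
tool_rot: [0.882, 0.471, -0.0, -0.0]
contact_force: [0.7, 0.5, -0.6]
width: 0.0001
gripper_force: 0.0
```

step_arm(commands=[-1,0,0,0.4,0,0,0,-1,0,0,0.2,0,0,0,-1,0,0,0.08,0,0,0,-1,0,0,0,0,0,0])

```text
clock: 10.22
tcp_pos: [0.596, -0.0714, 0.0611]
tool_rot: [0.882, 0.471, 0.0, 0.0]
contact_force: [-0.4, -0.7, 0.1]
width: -0.0
gripper_force: 0.0
```

step_arm(commands=[-1,0,0,0.05,0,0,0,-1,0,0,0.05,0,0,0,-1,0,0,0.05,0,0,0,-1,0,0,0.05,0,0,0,-1,0,0,0,0,0,0])

```text
clock: 10.63
tcp_pos: [0.5956, -0.0715, 0.0557]
tool_rot: [0.882, 0.471, 0.0, 0.0]
contact_force: [0.1, 0.2, 0.8]
width: 0.0003
gripper_force: 0.0
```

step_arm(commands=[-1,0,0,0.04,0,0,0,-1,0,0,0.04,0,0,0,-1,0,0,0,0,0,0])

```text
clock: 10.88
tcp_pos: [0.5957, -0.0715, 0.0535]
tool_rot: [0.882, 0.471, 0.0, 0.0]
contact_force: [-0.7, 1.5, 1.3]
width: 0.0
gripper_force: 0.9
```

step_arm(commands=[-1,0,0,0.04,0,0,0,-1,0,0,0.04,0,0,0,-1,0,0,0,0,0,0])

```text
clock: 11.13
tcp_pos: [0.5957, -0.0715, 0.0516]
tool_rot: [0.882, 0.471, 0.0, 0.0]
contact_force: [-0.1, -0.2, 3.8]
width: 0.0
gripper_force: 1.8
```

```bash
python3 where.py
```

```text
dish (0.594592809677124, -0.0714094266295433) 0.029818518087267876 4289 top z 0.0523 mean [ 0.59929536 -0.06252804  0.0522885 ]
tilt [0.002 0.001]
dish tool mm [-0.6 -1.   5.6] mean [ 9.4 -2.   5.6] well tool mm [-3.1 -1.3  5.6]
[ 0.59569736 -0.07147312  0.05162906] [-0.42595708 -0.04070967  3.82217014] 11.1833 6.701442829847131e-05
```

step_arm(commands=[-1,0,0,0.06,0,0,0,-1,0,0,0,0,0,0,-1,0,0,0,0,0,0])

```text
clock: 11.43
tcp_pos: [0.5957, -0.0715, 0.0502]
tool_rot: [0.882, 0.471, 0.0, 0.0]
contact_force: [-1.1, -0.6, 4.4]
width: 0.0
gripper_force: 2.5
```

```bash
python3 where.py
```

```text
dish (0.6037542819976807, -0.05142717435956001) 0.017798973247408867 596 top z 0.0514 mean [ 0.60378189 -0.05370536  0.05143084]
tilt [0.002 0.001]
dish tool mm [21.1 -4.5  4.2] mean [19.3 -3.2  4.2] well tool mm [-3.1 -1.3  4.2]
[ 0.59571772 -0.0714948   0.05018062] [ 0.4735108  -0.45059169  4.08948377] 11.4833 3.524841585075953e-05
```

step_arm(commands=[-1,0,0,-0.1,0,0,0,-1,0,0,-0.1,0,0,0,-1,0,0,-0.3,0,0,0,-1,0,0,-1,0,0,0,-1,0,0,-1,0,0,0,-1,0,0,-1,0,0,0,-1,0,0,-1,0,0,0,-1,0,0,-1,0,0,0])

```text
clock: 12.15
tcp_pos: [0.5951, -0.0714, 0.1892]
tool_rot: [0.882, 0.471, -0.0, -0.0]
contact_force: [0.8, -0.3, -0.7]
width: 0.0
gripper_force: 0.0
```

step_arm(commands=[-1,-0.9,-0.32,0,0,0,0,-1,-0.9,-0.32,0,0,0,0,-1,-0.9,-0.32,0,0,0,0,-1,-0.9,-0.32,0,0,0,0,-1,-0.9,-0.32,0,0,0,0,-1,-0.9,-0.32,0,0,0,0,-1,-0.9,-0.32,0,0,0,0,-1,-0.9,-0.32,0,0,0,0])

```text
clock: 12.82
tcp_pos: [0.441, -0.1859, 0.188]
tool_rot: [0.882, 0.471, 0.0, -0.0]
contact_force: [0.3, 0.2, -0.3]
width: -0.0002
gripper_force: 0.0
```

```bash
python3 look.py w4.png
```

```text
[[0.831, -0.533, -0.158, 0.482], [-0.556, -0.796, -0.238, -0.125], [0.001, 0.286, -0.958, 0.331], [0.0, 0.0, 0.0, 1.0]]
petri_dish 0.82 [297.0, 4.0, 351.0, 22.0] 731 [ 0.5789 -0.0908  0.0548] [ 0.603 -0.071  0.057] [ 0.564 -0.101  0.045]
small_dish 0.89 [310.0, 72.0, 355.0, 118.0] 1452 [ 0.552  -0.1578  0.0478] [ 0.573 -0.138  0.057] [ 0.531 -0.177  0.045]
counter 0.91 [176.0, 0.0, 430.0, 167.0] 29222 [ 0.5312 -0.1257  0.0453] [ 0.654 -0.001  0.055] [ 0.426 -0.238  0.001]
zero_key 0.96 [242.0, 118.0, 265.0, 140.0] 430 [ 0.4687 -0.1436  0.0448] [ 0.48  -0.132  0.049] [ 0.456 -0.156  0.035]
key_a 0.83 [228.0, 77.0, 250.0, 91.0] 254 [ 0.4813 -0.0979  0.0428] [ 0.489 -0.088  0.046] [ 0.473 -0.106  0.033]
key_a 0.57 [216.0, 32.0, 236.0, 54.0] 326 [ 0.4924 -0.0639  0.0426] [ 0.502 -0.054  0.046] [ 0.483 -0.072  0.036]
pad 0.65 [294.0, 1.0, 349.0, 25.0] 441 [ 0.5719 -0.0937  0.0402] [ 0.605 -0.067  0.047] [ 0.56  -0.105  0.035]
[ 0.44298469 -0.18480425  0.18777961] [ 8.81817345e-01  4.71591047e-01  2.32390572e-04 -1.07444274e-05] [ 0.62202428 -0.29540571 -1.25149025] 13.1667 0.00016048648912384388 [ 0.52625625  0.17250211 -0.29218779  2.06271822  0.06205354  0.91414741
 -0.38833624]
```

View pics/w4.png

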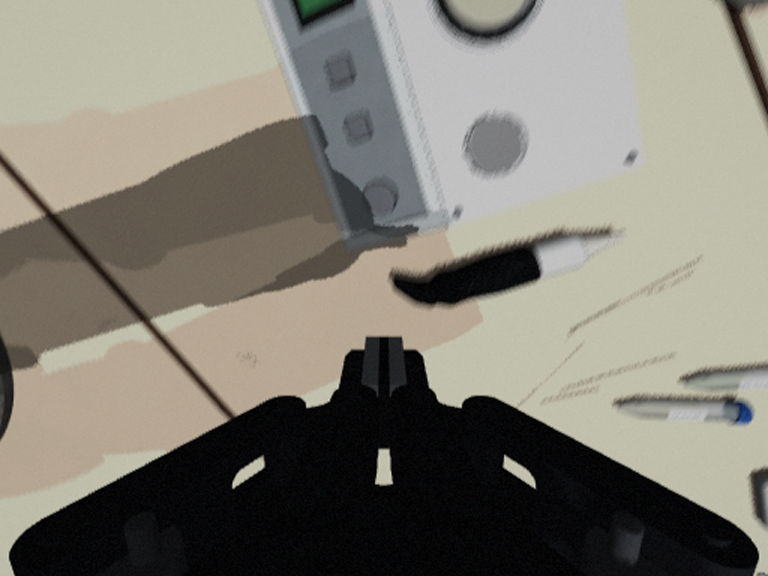

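The zero key is clearly visible at (379,195), and the square keys at (341,71) and (357,127) are well away from it. The key centre is (0.469,-0.144) with its top at z of about 0.045.

step_arm(commands=[-1,0.97,-0.07,0,0,0,0,-1,0.97,0,0,0,0,0,-1,0,0,1,0,0,0,-1,0,0,1,0,0,0,-1,0,0,1,0,0,0,-1,0,0,1,0,0,0,-1,0,0,1,0,0,0,-1,0,0,0,0,0,0])

```text
clock: 13.83
tcp_pos: [0.4659, -0.1428, 0.0588]
tool_rot: [0.882, 0.472, -0.002, -0.002]
contact_force: [-1.6, -0.1, 0.2]
width: 0.0004
gripper_force: 0.0
```

step_arm(commands=[-1,0,0,0.2,0,0,0,-1,0,0,0.2,0,0,0,-1,0,0,0.08,0,0,0,-1,0,0,0.04,0,0,0,-1,0,0,0,0,0,0])

```text
clock: 14.25
tcp_pos: [0.4682, -0.1443, 0.0502]
tool_rot: [0.882, 0.471, 0.0, 0.0]
contact_force: [0.3, -0.8, 0.5]
width: 0.0003
gripper_force: 0.0
```

step_arm(commands=[-1,0,0,0.04,0,0,0,-1,0,0,0.04,0,0,0,-1,0,0,0.04,0,0,0,-1,0,0,0,0,0,0])

```text
clock: 14.58
tcp_pos: [0.4678, -0.1442, 0.0466]
tool_rot: [0.882, 0.471, 0.0, -0.0]
contact_force: [-0.7, -0.0, 0.5]
width: -0.0002
gripper_force: 0.0
```

step_arm(commands=[-1,0,0,0.04,0,0,0,-1,0,0,0.04,0,0,0,-1,0,0,0,0,0,0])

```text
clock: 14.83
tcp_pos: [0.4681, -0.1443, 0.0446]
tool_rot: [0.882, 0.471, 0.0, 0.0]
contact_force: [0.7, 0.0, 3.5]
width: 0.0001
gripper_force: 1.5
```

step_arm(commands=[-1,0,0,0.05,0,0,0,-1,0,0,0,0,0,0])

```text
clock: 15.0
tcp_pos: [0.4681, -0.1442, 0.0433]
tool_rot: [0.882, 0.471, 0.0, 0.0]
contact_force: [0.0, -0.3, 4.4]
width: 0.0002
gripper_force: 2.0
```

step_arm(commands=[-1,0,0,0.02,0,0,0,-1,0,0,0,0,0,0,-1,0,0,0,0,0,0])

```text
clock: 15.25
tcp_pos: [0.468, -0.1442, 0.0429]
tool_rot: [0.882, 0.471, 0.0, 0.0]
contact_force: [1.2, -1.1, 5.2]
width: -0.0
gripper_force: 2.2
```

step_arm(commands=[-1,0,0,-0.1,0,0,0,-1,0,0,-0.2,0,0,0,-1,0,0,-1,0,0,0,-1,0,0,-1,0,0,0,-1,0,0,-1,0,0,0,-1,0,0,-1,0,0,0,-1,0,0,-1,0,0,0,-1,0,0,-1,0,0,0])

```text
clock: 15.92
tcp_pos: [0.4671, -0.144, 0.2017]
tool_rot: [0.882, 0.471, -0.0, -0.0]
contact_force: [-0.1, -1.3, -0.8]
width: -0.0006
gripper_force: 0.0
```

```bash
python3 - <<'E'
from h import *
s=bot.snapshot("wrist"); save(s,"w5.png"); P,u,v=world(s,np.ones((384,512),bool))
for n in ("petri_dish","small_dish","zero_key"):
    for r in bot.cut_out(n,"wrist")[:2]:
        Q,_,_=world(s,r["mask"]); top=np.median(Q[:,2]); T=Q[abs(Q[:,2]-top)<.0025]; print(n,r["score"],r["bbox"],top,cv2.minEnclosingCircle(T[:,:2].astype(np.float32)),Q[:,2].max())
        A=np.linalg.lstsq(np.c_[T[:,:2]-T[:,:2].mean(0),np.ones(len(T))],T[:,2],rcond=None)[0]; print(A[:2])
E
```

```text
petri_dish 0.76 [293.2, 9.0, 354.4, 78.6] 0.055129994232465146 ((0.5941789150238037, -0.07143986970186234), 0.029844533652067184) 0.057966616938797066
[ 0.00206535 -0.0013988 ]
small_dish 0.86 [306.5, 121.8, 347.6, 163.0] 0.04784013608939136 ((0.5509436130523682, -0.15905383229255676), 0.02112288773059845) 0.057119250031042734
[ 0.00384515 -0.00189559]
small_dish 0.19 [221.5, 90.1, 241.4, 108.0] 0.04259416019542139 ((0.49187466502189636, -0.0634397566318512), 0.009951026178896427) 0.04569144663613123
[ 0.17200891 -0.03638375]
zero_key 0.67 [246.0, 160.4, 266.2, 182.8] 0.04472387636175551 ((0.4685414731502533, -0.1433773934841156), 0.011662259697914124) 0.048158925662535434
[ 0.16028693 -0.08387583]
```

View pics/w5.png

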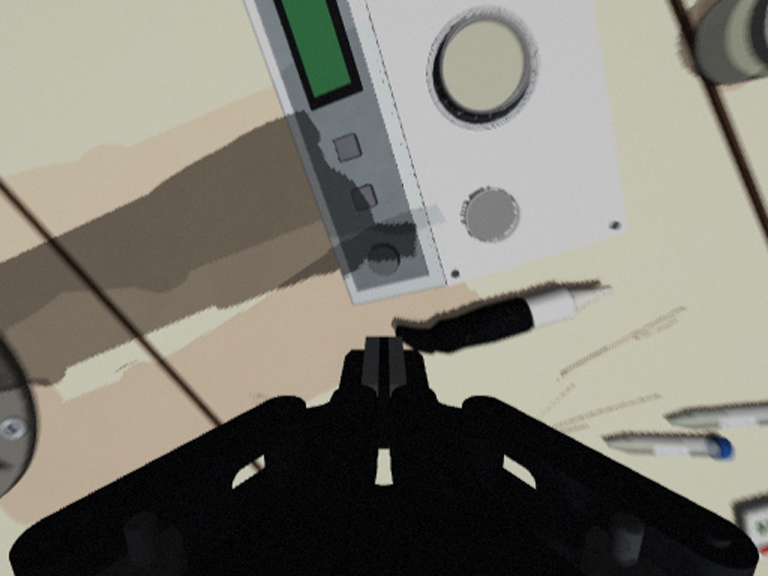

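The dish is level in the well at (485,66), the small dish is untouched at (490,214), and the zero key is up at (384,259). The arm is clear of everything, so I'll hand in.

```bash
python3 -c "
from bench import bot
print(bot.sign_off())"
```

```text
the job is handed in; nothing more can be done
None
```

The job is handed in (the hand-in gave no verdict): I slid the covered dish flat into the well, pressed its lid about 3.5 mm and let the pad come up, then pressed the zero key at about 5 N and released it, with the small dish and square keys left alone.

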